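# Fetch the small jar from behind the spice rack's rail

### The job

Fetch the small glass jar with the dark brown lid from the lower tier of the spice rack: lift it over the steel rail along the front, draw it out from under the upper board, and stand it upright inside the blue basket on the worktop. Set it down, do not drop it, and leave the other things on the rack and the red bowl as they stand.

Things in the scene. Friction and masses are not known exactly. Their poses are not given: they have to be found in the camera images.
- small_jar: the jar to fetch: straight round glass jar, 48 mm diameter, 70 mm tall, about 0.12 kg, with a dark brown screw lid (46 mm, the top 11 mm) and a pale label; loose. Origin: centre of its underside; z up. It starts in one of the three places of the rack's lower tier (left, middle or right, 110 mm apart), with at least 30 mm free on each side.
- rack: two-tier spice rack, light wood with steel rails, fixed, 378 (y) x 150 (x) x 205 mm high. Origin: centre of its footprint on the worktop; x points from its open front to its back, z up. Lower board: top 20 mm above the worktop, 350 mm clear between the cheeks; things stand on it with their axes at about x = -32 mm. Cheeks: 57 mm high in front of x = -24 mm, 205 mm behind it.
- upper_edge (a point): middle of the lower front edge of the rack's fixed upper board, at x = -24 mm of the rack and 156 mm above the worktop. The board, 12 mm thick, runs from here to the back, over the rear third of the things below, too close for a gripper coming straight down: the jar is reached obliquely from the front. A second rail stands on its front edge (axis 25 mm above the board).
- rail_middle (a point): middle of the lower front rail's axis: a fixed round steel bar, 6 mm thick, from cheek to cheek (along the rack's y) in front of the lower tier, at x = -68 mm of the rack, 48 mm above the worktop. Its top is 31 mm above the lower board: the jar's underside must rise more than that to pass; the headroom under the upper board lets it rise 66 mm.
- basket: pale blue open plastic basket, loose, about 0.15 kg, 143 (x, long) x 88 (y) x 48 mm high, on the worktop to the left in front of the rack. Origin: centre of its underside; z up. Inside 128 x 74 mm, floor 2 mm above the worktop, walls 3 mm thick to a height of 45 to 48 mm.
- carton: bystander: small pink and black carton with a purple cap, 47 x 51 x 78 mm, loose, on the lower tier. Origin: centre of its underside.
- tumbler: bystander: small black tumbler, 60 mm diameter, 58 mm tall, loose, on the lower tier. Origin: centre of its underside.
- canister: bystander: dark red canister with a red lid, 74 mm diameter, 124 mm tall, loose, on the upper board, left. Origin: centre of its underside.
- sauce_bottle: bystander: white and brown sauce bottle with a green nozzle, 66 mm diameter, 160 mm tall, loose, on the upper board, middle. Origin: centre of its underside.
- tea_cup: bystander: tea cup with a pattern of green squares, 65 mm diameter, 78 mm tall, loose, on the upper board, right. Origin: centre of its underside.
- bowl: bystander: red mixing bowl, 172 mm diameter, 66 mm tall, loose, on the worktop to the right in front of the rack. Origin: centre of its underside.

How it is judged:
By the outcome, as a careful person would: the job done as asked, in the order asked, and still so for the second after the job is handed in, with the robot touching nothing.
It also fails if it takes over 51 s, if anything falls off the work surface, if the arm or the gripper's body presses on something with over 40 N, if the wrist force passes 120 N, or if a joint passes its speed limit or range.

### The arm

A 7-joint arm with a two-finger parallel gripper is mounted at the origin on a cart in front of the work surface, level with it; the furniture and walls round the work are solid. World frame = base frame: x ahead of the robot, y to its left, z up, the work surface at z = 0. Lengths are in m, angles in rad, forces in N, time in s.
With the tool pointing down it reaches from about 0.425 to 1.025 m from the base axis. Payload 9.4 kg.
Tool frame: the origin (TCP) lies midway between the tips of the shut fingers; the grasp point (between the pads) lies 19 mm behind it; z points along the fingers, y is the direction in which the jaws open and shut (so a half turn about z gives the same grasp; the last joint's range is limited). The gripper opens to 93 mm and grips with 3 to 60 N. Pads are 15 mm wide; open, the fingers measure 128 mm over their backs; the gripper's body (75 mm by 188 mm) begins 65 mm behind the grasp point.
Start: joints at [1.063, 0.599, -0.003, 1.599, 0.002, 0.943, -0.08], TCP at [0.303, -0.659, 0.219] pointing down, gripper open.
Joint ranges: [-2.57, 2.57], [-0.35, 1.97], [-1.29, 1.29], [0.11, 2.56], [-1.05, 4.19], [0.11, 1.86], [-2.63, 2.63]. Speed limits (rad/s): [2.22, 2.22, 3.01, 3.01, 3.14, 3.14, 3.14].

### API

Orientations are given as a rotation vector (axis times angle).
In Python, from cell import env gives the robot as it stands.
- The arm moves only by the shell command python3 -m crank 'ROWS' [FORCE]. ROWS is JSON, a list of rows, each a list of 7 numbers: the shift along the tool's x, y, z in m, then the turn, a rotation vector about the tool's x, y, z in rad, then the opening, from 0 (shut) to 1 (fully open). A call has 1 to 8 rows; each row shifts and turns the commanded pose from where the row before left it, along the tool's axes as they then stand; what a row does not reach is not made up. A row lasts 1/8 s, in which the tool goes at most 62.5 mm and 10.7 degrees, less where a joint would pass 70% of its speed; a pose out of reach is approached as far as the arm can. A call with a gripper value outside its range is refused whole. The fingers move at their own pace and stop on an object; FORCE is the grip in N (left out, the last holds). Time passes only in rows, so rows that do not move let the fingers close. It gives the time, the measured TCP pose, the force and the opening at its end, in the units of the state.
- env.sense(): the state, without advancing time (a new reading comes with each control period).
- env.grab_frame(name): name is "scene" or "top" or "wrist"; returns a dict with "image" (420x560x3 uint8, blue, green, red), "vfov" (degrees; the focal length in pixels is half the picture's height over the tangent of half this angle, whatever the lens; pixels are square), "cx", "cy" (the principal point, pixels), "R" (3x3) and "t" (3): a world point X has camera coordinates R X + t. Camera axes: x right, y down, z forward; pixel columns grow to the right and rows downward; lengths in m; the calibration is good to about 2 mm. The wrist camera is an equidistant fisheye: a pixel r from the principal point sees the ray r / f radians off the axis. A picture is of the moment at which its call begins. There is no depth.
- env.close_job(): hands the job in, once; it reports no verdict.
Trained networks look in a picture, given as the dict that the camera call returned (one of the last four; its "shot" number tells which), for a name from the list of things; names that differ only in an ending like _2 or _b are one class to them, and where a whole thing is asked for, a point or a joint stands for the part that bears it (a point fixed in the world has none). Each returns a list of dicts, best first, with "p" (0 to 1); they miss things now and then, are a little off and sometimes report something else, mostly with a low value. They report only what shows in the picture. A call takes as long as a camera call.
- env.spot_in(picture, label): "location" ([column, row] as shares, 0 to 1, of the picture: columns of its width, rows of its height, amid what is visible of it).
- env.pinpoint(picture, label): "location" ([column, row] as shares, 0 to 1, of the picture: columns of its width, rows of its height: a listed point, or the origin of a listed thing).
The state is a dict: "clock": time; "joints": joint angles; "dq": joint speeds; "effort": joint torques, N m; "position": TCP position; "tcp_rot": TCP orientation; "wrist_force": force on the tool from outside, world axes, zero at the start; "ft_torque": the same for the moment, N m; "finger_gap": opening from 0.0 (shut) to 1.0 (fully open).
Only numpy, scipy, OpenCV 4.12 (cv2) and the standard library are available. Lean on these libraries where they do the work, as an engineer would, in place of code of your own. Each camera call takes 0.05 s, during which the arm holds its last target. There are 200 camera calls.

## Working session

There is one attempt and no reset: what is moved stays moved. The work goes in short steps, Python scripts to look and compute and a shell command to move; the robot and the scene stay as the last step left them, time stands still between calls to the robot, and variables do not carry over. Pictures are saved under pics/ and viewed, about 8 in all and at most 12, crops included, and the job is handed in when it is done.

```bash
mkdir -p pics
cat > h.py <<'E'
import numpy as np, cv2
from cell import env
from scipy.spatial.transform import Rotation as Rt
def ray(p,loc):
    h,w=p["image"].shape[:2]; f=h/2/np.tan(np.radians(p["vfov"])/2)
    u=np.array([loc[0]*w-p["cx"],loc[1]*h-p["cy"]])
    if p.get("fish"):
        r=np.linalg.norm(u); a=r/f; d=np.r_[u/max(r,1e-9)*np.sin(a),np.cos(a)]
    else: d=np.r_[u/f,1]
    R=np.array(p["R"]); t=np.array(p["t"]); return -R.T@t, R.T@(d/np.linalg.norm(d))
def atz(p,loc,z):
    o,d=ray(p,loc); return o+d*(z-o[2])/d[2]
def meet(rs):
    A=np.zeros((3,3));b=np.zeros(3)
    for o,d in rs:
        P=np.eye(3)-np.outer(d,d);A+=P;b+=P@o
    x=np.linalg.solve(A,b); return x,[np.linalg.norm((np.eye(3)-np.outer(d,d))@(x-o)) for o,d in rs]
def snap(n):
    p=env.grab_frame(n)
    if n=="wrist": p["fish"]=True
    return p
def proj(p,X):
    f=p["image"].shape[0]/2/np.tan(np.radians(p["vfov"])/2); c=np.array(p["R"])@X+np.array(p["t"])
    return c[:2]/c[2]*f+[p["cx"],p["cy"]]
E
python3 - <<'E'
from h import *
np.set_printoptions(precision=4,suppress=True)
s=env.sense();print({k:np.round(s[k],3) for k in("clock","position","tcp_rot","joints","finger_gap")})
P={n:snap(n) for n in("scene","top")}
for n,p in P.items():
    cv2.imwrite(f"pics/{n}0.png",p["image"]); print(n,-np.array(p["R"]).T@p["t"],p["vfov"])
for l in ["small_jar","rack","upper_edge","rail_middle","basket","carton","tumbler","bowl"]:
    rs=[]
    for n,p in P.items():
        r=env.pinpoint(dict((k,v) for k,v in p.items() if k!="fish"),l)
        print(l,n,[(np.round(np.array(q["location"])*[560,420],1),round(q["p"],2)) for q in r[:2]])
        if r: rs.append(ray(p,r[0]["location"]))
    if len(rs)==2: print("   ",*meet(rs))
E
```

```text
{'clock': np.float64(0.0), 'position': array([ 0.303, -0.658,  0.218]), 'tcp_rot': array([-3.068, -0.671,  0.001]), 'joints': array([ 1.063,  0.6  , -0.003,  1.6  ,  0.002,  0.943, -0.08 ]), 'finger_gap': np.float64(1.002)}
scene [-0.1349  0.4932  1.0736] 47.69792066413239
top [ 0.3737 -0.0197  1.3793] 46.074791587727375
small_jar scene [(array([269.7, 211.7]), 0.59), (array([282.3, 148.3]), 0.49)]
small_jar top [(array([274.9, 184.5]), 0.55), (array([395.9, 248.3]), 0.33)]
    [0.5858 0.0024 0.0197] [np.float64(0.0067714255716548495), np.float64(0.006771425571654861)]
rack scene [(array([263. , 204.2]), 0.77)]
rack top [(array([275. , 174.5]), 0.64)]
    [0.6145 0.0031 0.0258] [np.float64(0.004632179535140037), np.float64(0.004632179535140148)]
upper_edge scene [(array([264.9, 176.1]), 0.79)]
upper_edge top [(array([275.4, 174.9]), 0.63)]
    [0.5923 0.0027 0.1604] [np.float64(0.00018854373418010045), np.float64(0.0001885437341798845)]
rail_middle scene [(array([277.9, 210.5]), 0.68)]
rail_middle top [(array([279.3, 198. ]), 0.94), (array([230.7, 157.5]), 0.59)]
    [ 0.5472 -0.0055
[... 156 characters left out ...]
.9]), 0.61)]
    [0.456  0.3787 0.0126] [np.float64(0.001068520942612236), np.float64(0.001068520942612177)]
carton scene [(array([295.3, 192.8]), 0.83), (array([171. , 316.6]), 0.64)]
carton top [(array([317.4, 183.4]), 0.81)]
    [ 0.5937 -0.1089  0.0179] [np.float64(0.002855703136222242), np.float64(0.00285570313622209)]
tumbler scene [(array([236.6, 230.6]), 0.85)]
tumbler top [(array([236.7, 190.7]), 0.87)]
    [0.5747 0.1139 0.027 ] [np.float64(0.0007795112755657441), np.float64(0.0007795112755657466)]
bowl scene [(array([388.7, 200.4]), 0.83)]
bowl top [(array([395.8, 244.7]), 0.86)]
    [ 0.4188 -0.3253 -0.0028] [np.float64(0.00011446117205793782), np.float64(0.00011446117205772892)]
```

View pics/scene0.png

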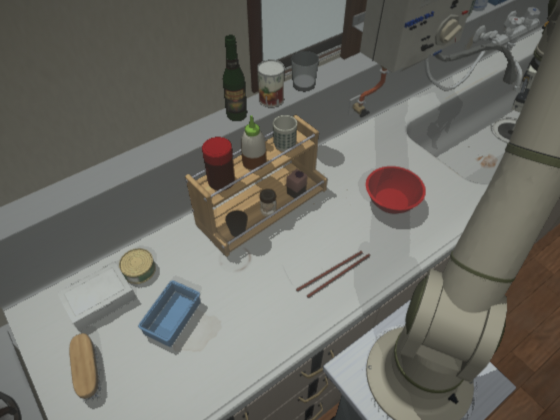

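View pics/top0.png

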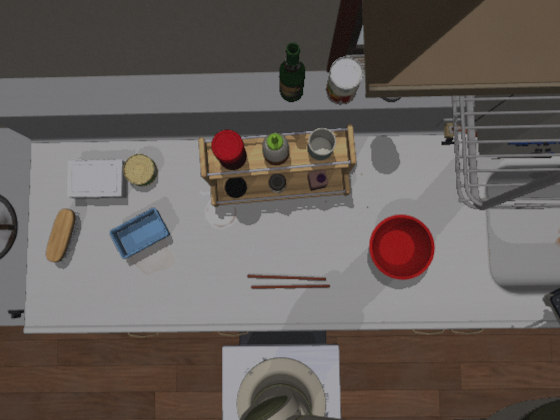

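The jar is in the middle place: scene (268,200), top (278,182). The tumbler is to its left and the carton to its right. The basket is at top (140,234), turned relative to the rack, and the chopsticks and bowl are well clear. I'll refine the positions using the known heights and work out the approach.

```bash
cat >> h.py <<'E'
def tool(head,th):
    h=np.array([np.cos(head),np.sin(head),0]); k=np.array([0,0,1.])
    z=h*np.sin(th)-k*np.cos(th); x=h*np.cos(th)+k*np.sin(th)
    return np.c_[x,np.cross(z,x),z]
def rows(p0,R0,p1,R1,n):
    w=Rt.from_matrix(R0.T@R1).as_rotvec()/n
    M=sum(Rt.from_rotvec(w*k).as_matrix() for k in range(n))
    v=np.linalg.solve(M,R0.T@(np.array(p1)-p0)); 
    print(n,"rows",np.round(v,4),np.round(w,4),"deg/row",round(np.degrees(np.linalg.norm(w)),1)); return v,w
def go(p1,R1,n):
    s=env.sense(); return rows(np.array(s["position"]),Rt.from_rotvec(s["tcp_rot"]).as_matrix(),p1,R1,n)
E
python3 - <<'E'
from h import *
np.set_printoptions(precision=4,suppress=True)
P={n:snap(n) for n in("scene","top")}
Z=dict(small_jar=.02,rack=0,upper_edge=.156,rail_middle=.048,basket=0,carton=.02,tumbler=.02)
for l,z in Z.items():
    for n,p in P.items():
        r=env.pinpoint(p,l)
        if r: print(l,n,atz(p,r[0]["location"],z)[:2])
# basket colour outline (rim at z~.047) from top and scene
for n,p in P.items():
    hsv=cv2.cvtColor(p["image"],cv2.COLOR_BGR2HSV)
    m=cv2.inRange(hsv,(95,70,60),(120,255,255))
    c=max(cv2.findContours(m,0,2)[0],key=cv2.contourArea)
    w=np.array([atz(p,(q[0]+.5)/np.array([560,420]),.047)[:2] for q in c[:,0]],np.float32)
    rc=cv2.minAreaRect(w); print(n,"basket",rc, cv2.boundingRect(c)); 
    if n=="top": print(cv2.boxPoints(rc))
p=P["top"]
print("yaw rail ends px->", atz(p,np.array([213,204])/[560,420],.048), atz(p,np.array([350,190])/[560,420],.048))
im=P["scene"]["image"][100:280,160:360]; cv2.imwrite("pics/crop1.png",cv2.resize(im,None,fx=4,fy=3.3*4/3.3)[:600*1+120])
p0=np.array([.46,-.01,.2]); go(p0,tool(.085,np.pi/4),8); go(p0,tool(.085,np.pi/4),12)
E
```

```text
small_jar scene [ 0.5924 -0.0014]
small_jar top [0.5878 0.0102]
rack scene [ 0.6254 -0.0121]
rack top [0.6186 0.0056]
upper_edge scene [ 0.5922 -0.0013]
upper_edge top [ 0.5891 -0.0015]
rail_middle scene [ 0.5557 -0.0148]
rail_middle top [ 0.5526 -0.0034]
basket scene [0.4633 0.373 ]
basket top [0.4619 0.3782]
carton scene [ 0.5867 -0.1098]
carton top [ 0.5905 -0.1111]
tumbler scene [0.5863 0.1147]
tumbler top [0.5932 0.1135]
scene basket ((0.8881295919418335, 0.15799638628959656), (0.330494225025177, 1.6763806343078613e-08), 4.193631649017334) (139, 281, 60, 62)
top basket ((0.7204229831695557, 0.381344199180603), (0.23506022989749908, 5.960464477539063e-08), 44.384742736816406) (110, 208, 59, 50)
[[0.6364 0.2991]
 [0.6364 0.2991]
 [0.8044 0.4636]
 [0.8044 0.4636]]
yaw rail ends px-> [0.5356 0.1762 0.048 ] [ 0.5671 -0.1967  0.048 ]
8 rows [ 0.0398 -0.0729  0.015 ] [-0.017   0.0972  0.041 ] deg/row 6.1
12 rows [ 0.0261 -0.0488  0.0103] [-0.0113  0.0648  0.0273] deg/row 4.1
```

```bash
python3 -m crank '[[0.0261,-0.0488,0.0103,-0.0113,0.0648,0.0273,0.8],[0.0261,-0.0488,0.0103,-0.0113,0.0648,0.0273,0.8],[0.0261,-0.0488,0.0103,-0.0113,0.0648,0.0273,0.8],[0.0261,-0.0488,0.0103,-0.0113,0.0648,0.0273,0.8],[0.0261,-0.0488,0.0103,-0.0113,0.0648,0.0273,0.8],[0.0261,-0.0488,0.0103,-0.0113,0.0648,0.0273,0.8]]'
python3 - <<'E'
from h import *
go(np.array([.46,-.01,.2]),tool(.085,np.pi/4),6)
E
```

```text
clock: 2.45
position: [0.353, -0.3268, 0.1778]
tcp_rot: [-3.039, -0.404, -0.614]
wrist_force: [1.4, -0.4, -0.2]
finger_gap: 0.803
6 rows [ 0.0259 -0.0486  0.0102] [-0.0111  0.0646  0.0273] deg/row 4.1
```

```bash
python3 -m crank '[[0.0259,-0.0486,0.0102,-0.0111,0.0646,0.0273,0.8],[0.0259,-0.0486,0.0102,-0.0111,0.0646,0.0273,0.8],[0.0259,-0.0486,0.0102,-0.0111,0.0646,0.0273,0.8],[0.0259,-0.0486,0.0102,-0.0111,0.0646,0.0273,0.8],[0.0259,-0.0486,0.0102,-0.0111,0.0646,0.0273,0.8],[0.0259,-0.0486,0.0102,-0.0111,0.0646,0.0273,0.8],[0,0,0,0,0,0,0.8]]'
python3 - <<'E'
from h import *
np.set_printoptions(precision=4,suppress=True)
s=env.sense(); print(s["joints"])
p=snap("wrist"); cv2.imwrite("pics/w1.png",p["image"]); print(-np.array(p["R"]).T@p["t"],p["vfov"])
Z=dict(small_jar=.02,upper_edge=.156,rail_middle=.048,carton=.02,tumbler=.02)
for l,z in Z.items():
    for r in env.pinpoint(p,l)[:2]: print(l,np.array(r["location"])*[560,420],round(r["p"],2),atz(p,r["location"],z)[:2])
p=snap("top"); 
hsv=cv2.cvtColor(p["image"],cv2.COLOR_BGR2HSV)
m=cv2.inRange(hsv,(95,70,60),(120,255,255))
c=max(cv2.findContours(m,0,2)[0],key=cv2.contourArea)
w=np.array([atz(p,(q+.5)/np.array([560,420]),.047)[:2] for q in c[:,0]],np.float32)
rc=cv2.minAreaRect(w); print("basket",rc); print(cv2.boxPoints(rc))
E
```

```text
clock: 3.32
position: [0.46, -0.0536, 0.3093]
tcp_rot: [-2.888, -0.162, -0.965]
wrist_force: [-0.3, 0.3, -0.1]
finger_gap: 0.797
[ 1.3947  0.1151 -1.294   2.4373 -1.0448  0.1069 -0.3083]
[ 0.4225 -0.0675  0.4869] 65.70646984690485
small_jar [266.   217.98] 0.98 [0.583  0.0025]
small_jar [335.608 219.282] 0.49 [ 0.5925 -0.1035]
upper_edge [265.328 165.48 ] 0.79 [ 0.6004 -0.0075]
carton [335.608 219.408] 0.93 [ 0.5923 -0.1035]
tumbler [197.176 214.788] 0.59 [0.5759 0.1132]
basket ((0.459913432598114, 0.37751102447509766), (0.08832842856645584, 0.14363138377666473), 27.84197425842285)
[[0.3873 0.4204]
 [0.4544 0.2934]
 [0.5325 0.3346]
 [0.4654 0.4616]]
```

View pics/w1.png

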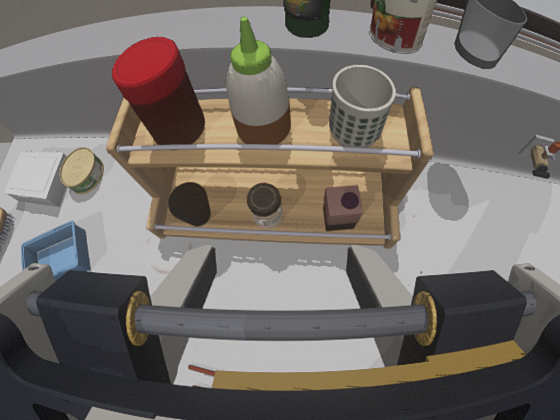

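The tilt drove the arm to its limits on joints 3, 5 and 6. The wrist view shows the jar at (265,203), the tumbler left at (190,203) and the carton right at (342,207). I'll fit a kinematic model from the two known poses to choose a reachable posture.

```bash
cat > kin.py <<'E'
import numpy as np, itertools
from scipy.optimize import least_squares
from scipy.spatial.transform import Rotation as Rt
def fk(q,P,S):
    d1,L1,L2,L3,b,c,a1,a2=P; R=np.eye(3); p=np.zeros(3); pts=[]
    ry=lambda a:Rt.from_euler("y",a).as_matrix(); rz=lambda a:Rt.from_euler("z",a).as_matrix()
    p=np.array([0,0,d1]); R=rz(S[0]*q[0]+b)@ry(q[1])@rz(S[1]*q[2])
    p=p+R@[a1,0,L1]; R=R@ry(q[3])@rz(S[2]*q[4]); pts.append(p)
    p=p+R@[a2,0,L2]; R=R@ry(q[5])@rz(S[3]*q[6]+c); pts.append(p)
    p=p+R@[0,0,L3]; return p,R,pts
if __name__=="__main__":
    from cell import env
    s=env.sense()
    D=[(np.array([1.063,.5995,-.003,1.5995,.002,.943,-.08]),[.303,-.6585,.2185],[-3.068,-.671,.001]),(np.array(s["joints"]),s["position"],s["tcp_rot"])]
    best=[]
    for S in itertools.product([1,-1],repeat=4):
        def f(P):
            e=[]
            for q,p,r in D:
                pp,R,_=fk(q,P,S); e+=list(pp-p)+list(.3*(Rt.from_rotvec(r).inv()*Rt.from_matrix(R)).as_rotvec())
            return np.r_[e,.01*P[6:]]
        for b in(-2.2,0,2):
            for c in(0,1.6,3.14,-1.6):
                o=least_squares(f,[.35,.4,.4,.25,b,c,0,0]); best.append((o.cost,S,o.x))
    best.sort(key=lambda t:t[0])
    for t in best[:1]+[k for k in best if k[1]!=best[0][1]][:2]: print(t[0],t[1],np.round(t[2],4).tolist())
E
python3 kin.py
```

```text
9.871791219209928e-05 (-1, -1, -1, -1) [0.2073, 0.8084, 0.4337, 0.4625, -0.0732, 1.5054, -0.1023, -0.0042]
0.0003254030731847297 (-1, 1, 1, 1) [1.736, -0.6435, -0.3287, 1.3402, 3.0753, 4.8012, -0.1716, -0.079]
0.0003254030731847303 (-1, 1, 1, 1) [1.736, -0.6435, -0.3287, 1.3402, 3.0753, -1.482, -0.1716, -0.079]
```

```bash
cat > log.py <<'E'
import json; from cell import env
s=env.sense(); open("log.jsonl","a").write(json.dumps([list(map(float,s[k])) for k in("joints","position","tcp_rot")])+"\n")
E
python3 log.py
python3 -m crank '[[0,0,-0.01,0,-0.15,0,0.8],[0,0,-0.01,0,-0.15,0,0.8],[0,0,0,0,0,0,0.8]]'; python3 log.py
python3 -m crank '[[0,-0.03,0,0,-0.15,0,0.8],[0,-0.03,0,0,-0.15,0,0.8],[0,0,0,0,0,0,0.8]]'; python3 log.py
python3 -m crank '[[0.05,0,0.02,0,0,-0.1,0.8],[0.05,0,0.02,0,0,-0.1,0.8],[0,0,0,0,0,0,0.8]]'; python3 log.py
python3 - <<'E'
import json,numpy as np
from kin import *
D=[json.loads(l) for l in open("log.jsonl")]+[[[1.063,.5995,-.003,1.5995,.002,.943,-.08],[.303,-.6585,.2185],[-3.068,-.671,.001]]]
np.set_printoptions(precision=3,suppress=True)
for d in D: print(np.array(d[0]),np.array(d[1]))
S=(-1,-1,-1,-1)
# general: POE-ish with offsets after each link
def fk2(q,P):
    ry=lambda a:Rt.from_euler("y",a).as_matrix(); rz=lambda a:Rt.from_euler("z",a).as_matrix()
    b,c=P[:2]; o=P[2:].reshape(5,3)
    R=rz(-q[0]+b); p=o[0].copy(); p=p+R@o[1]; R=R@ry(q[1])@rz(-q[2]); p=p+R@o[2]; R=R@ry(q[3])@rz(-q[4]); p=p+R@o[3]; R=R@ry(q[5])@rz(-q[6]+c); return p+R@o[4],R
x0=np.r_[-.07,1.5, 0,0,.2, 0,0,0, 0,0,.5, 0,0,.4, 0,0,.3]
def f(P):
    e=[]
    for q,p,r in D:
        pp,R=fk2(q,P); e+=list(pp-p)+list(.3*(Rt.from_rotvec(r).inv()*Rt.from_matrix(R)).as_rotvec())
    return np.r_[e,.003*(P-x0)[2:]]
o=least_squares(f,x0); print(o.cost); print(o.x[:2],"\n",o.x[2:].reshape(5,3)); print(np.array(o.fun[:-15]).reshape(-1,6))
E
```

```text
clock: 4.05
position: [0.4627, -0.0399, 0.3103]
tcp_rot: [-2.893, -0.199, -0.812]
wrist_force: [1.3, 0.4, 0.2]
finger_gap: 0.796
clock: 4.42
position: [0.4571, 0.0078, 0.3135]
tcp_rot: [-2.931, -0.235, -0.534]
wrist_force: [-0.1, -0.7, -0.4]
finger_gap: 0.8
clock: 4.8
position: [0.5629, 0.0303, 0.3115]
tcp_rot: [-2.922, -0.529, -0.56]
wrist_force: [-1.0, -0.5, -1.3]
finger_gap: 0.801
[ 1.398  0.122 -1.294  2.44  -1.045  0.106 -0.306] [ 0.458 -0.055  0.307]
[ 1.002  0.07  -0.895  2.37  -0.681  0.269 -0.693] [ 0.463 -0.04   0.31 ]
[ 0.708  0.077 -0.75   2.261 -0.25   0.484 -1.241] [0.457 0.008 0.313]
[ 0.535  0.244 -0.716  2.088  0.054  0.499 -1.391] [0.563 0.03  0.311]
[ 1.063  0.6   -0.003  1.599  0.002  0.943 -0.08 ] [ 0.303 -0.658  0.218]
1.9353799832196134e-07
[-0.     1.571] 
 [[-0.     0.     0.242]
 [ 0.    -0.03   0.042]
 [ 0.001 -0.026  0.646]
 [ 0.    -0.     0.442]
 [-0.     0.     0.339]]
[[-0.  0.  0. -0.  0.  0.]
 [ 0. -0. -0. -0.  0.  0.]
 [-0. -0.  0. -0.  0.  0.]
 [-0.  0. -0. -0.  0.  0.]
 [ 0.  0. -0. -0.  0. -0.]]
```

```bash
cat >> kin.py <<'E'
O=np.array([[0,0,.242],[0,-.03,.042],[.001,-.026,.646],[0,0,.442],[0,0,.339]])
LO=np.array([-2.57,-.35,-1.29,.11,-1.05,.11,-2.63]); HI=np.array([2.57,1.97,1.29,2.56,4.19,1.86,2.63])
def fkx(q):
    ry=lambda a:Rt.from_euler("y",a).as_matrix(); rz=lambda a:Rt.from_euler("z",a).as_matrix()
    R=rz(-q[0]); p=O[0]+R@O[1]; R=R@ry(q[1])@rz(-q[2]); p=p+R@O[2]; R=R@ry(q[3])@rz(-q[4]); p=p+R@O[3]; R=R@ry(q[5])@rz(-q[6]+np.pi/2); return p+R@O[4],R
def ik(p,R,q0,reg=1e-3):
    f=lambda q:np.r_[(fkx(q)[0]-p)*3,Rt.from_matrix(R.T@fkx(q)[1]).as_rotvec(),reg*(q-q0)]
    o=least_squares(f,np.clip(q0,LO+.01,HI-.01),bounds=(LO,HI)); e=o.fun[:6]; return o.x,np.abs(e).max()
E
cat > an.py <<'E'
from kin import *
from h import tool
np.set_printoptions(precision=2,suppress=True)
rng=np.random.default_rng(0)
jar=np.array([.585,-.001,.066]); bk=np.array([.460,.3775,.049])
for name,g,hd in(("grasp",jar,.085),("lift",jar+[0,0,.04],.085),("out",jar+[-.12,0,.06],.085),("basket",bk,.485),("bk up",bk+[0,0,.08],.485)):
  for th in(30,37,45,55,65):
    best=[]
    for sgn in(1,-1):
      R=tool(hd,np.radians(th)); R=R@np.diag([sgn,sgn,1]); p=g+.019*R[:,2]
      for k in range(25):
        q,e=ik(p,R,rng.uniform(LO,HI),1e-4)
        if e<2e-3: best.append((np.min(np.minimum(q-LO,HI-q)),sgn,q))
    best.sort(key=lambda t:-t[0]); seen=[]
    for m,s,q in best:
        key=(s,q[4]>1.57)
        if key in seen: continue
        seen.append(key); print(name,th,s,round(m,2),q)
    if not best: print(name,th,"none")
E
time python3 an.py
```

```text
grasp 30 -1 0.18 [ 0.6   0.94 -1.09  2.38  2.08  0.89 -0.36]
grasp 30 1 0.16 [ 0.28  0.73 -0.55  2.4   2.49  0.57  2.28]
grasp 37 -1 0.1 [ 0.62  1.03 -1.15  2.46  2.26  1.08 -0.47]
grasp 37 1 0.09 [ 0.43  0.85 -0.79  2.47  2.49  0.87  2.34]
grasp 45 -1 0.02 [ 0.65  1.2  -1.26  2.54  2.39  1.36 -0.47]
grasp 45 1 0.0 [ 0.63  1.16 -1.21  2.54  2.42  1.33  2.63]
grasp 55 none
grasp 65 none
lift 30 -1 0.19 [ 0.58  0.8  -1.03  2.37  2.02  0.74 -0.35]
lift 30 1 0.17 [ 0.26  0.63 -0.51  2.39  2.44  0.46  2.3 ]
lift 37 -1 0.11 [ 0.62  0.9  -1.13  2.45  2.21  0.95 -0.49]
lift 37 1 0.09 [ 0.28  0.68 -0.55  2.47  2.63  0.68  2.13]
lift 45 -1 0.03 [ 0.65  1.06 -1.25  2.53  2.34  1.24 -0.51]
lift 45 1 0.01 [ 0.37  0.8  -0.71  2.55  2.66  0.99  2.15]
lift 55 none
lift 65 none
out 30 none
out 37 none
out 45 none
out 55 none
out 65 none
basket 30 -1 0.2 [-0.21  0.97 -1.05  2.36  2.    1.05 -0.65]
basket 30 1 0.19 [-0.5   0.78 -0.57  2.37  2.22  0.72  2.17]
basket 37 -1 0.13 [-0.21  1.07 -1.13  2.43  2.13  1.29 -0.74]
basket 37 1 0.13 [-0.23  1.04 -1.08  2.43  2.14  1.25  2.37]
basket 45 -1 0.06 [-0.22  1.22 -1.21  2.5   2.25  1.6  -0.77]
basket 45 1 0.06 [-0.23  1.21 -1.2   2.5   2.25  1.59  2.36]
basket 55 none
basket 65 none
bk up 30 -1 0.23 [-0.19  0.77 -1.06  2.32  1.82  0.89 -0.52]
bk up 30 1 0.2 [-0.74  0.55 -0.21  2.36  2.24  0.39  2.11]
bk up 37 -1 0.15 [-0.23  0.8  -1.05  2.41  2.01  1.02 -0.72]
bk up 37 1 0.14 [-0.48  0.64 -0.64  2.42  2.18  0.77  2.17]
bk up 45 -1 0.07 [-0.2   0.97 -1.22  2.49  2.11  1.38 -0.78]
bk up 45 1 0.07 [-0.26  0.89 -1.1   2.49  2.15  1.28  2.28]
bk up 55 none
bk up 65 none
real	8m53.922s
user	8m49.774s
sys	0m0.139s
```

```bash
python3 -m crank '[[-0.02,0.005,0.012,-0.012,-0.045,-0.127,0.8],[-0.019,0.003,0.012,-0.009,-0.043,-0.129,0.8],[-0.017,0.001,0.012,-0.007,-0.04,-0.13,0.8],[-0.016,0,0.011,-0.005,-0.037,-0.131,0.8],[-0.014,-0.001,0.011,-0.004,-0.034,-0.132,0.8],[-0.012,-0.002,0.011,-0.004,-0.031,-0.133,0.8],[-0.011,-0.003,0.01,-0.004,-0.028,-0.133,0.8],[-0.009,-0.003,0.01,-0.005,-0.025,-0.134,0.8]]'
python3 -c "
from k2 import *;from cell import env;print(np.array(env.sense()['joints']))"
python3 -m crank '[[-0.007,-0.003,0.009,-0.007,-0.023,-0.134,0.8],[-0.005,-0.002,0.009,-0.008,-0.02,-0.134,0.8],[-0.004,-0.002,0.008,-0.011,-0.019,-0.134,0.8],[-0.003,-0.001,0.008,-0.014,-0.017,-0.133,0.8],[-0.001,0,0.007,-0.017,-0.016,-0.133,0.8],[-0.001,0.002,0.007,-0.02,-0.016,-0.132,0.8]]'
python3 -c "
from k2 import *;from cell import env;print(np.array(env.sense()['joints']))"
```

```text
clock: 5.8
position: [0.4955, -0.0424, 0.1958]
tcp_rot: [2.289, 1.905, 0.166]
wrist_force: [0.2, 0.3, -0.6]
finger_gap: 0.798
[ 0.454  0.365 -0.68   2.243  0.654  0.522 -0.913]
clock: 6.55
position: [0.4991, -0.0665, 0.1498]
tcp_rot: [1.305, 2.515, 0.01]
wrist_force: [0.4, 0.4, 0.4]
finger_gap: 0.8
[ 0.367  0.432 -0.605  2.357  1.236  0.443 -0.695]
```

Tracks the simulation closely. I'll finish the turn.

```bash
python3 -m crank '[[0,0.003,0.006,-0.024,-0.017,-0.131,0.8],[0,0.005,0.005,-0.027,-0.018,-0.129,0.8],[0.001,0.006,0.005,-0.03,-0.019,-0.128,0.8],[0,0.008,0.004,-0.033,-0.022,-0.126,0.8],[0,0.01,0.003,-0.036,-0.025,-0.124,0.8],[-0.001,0.011,0.003,-0.038,-0.028,-0.121,0.8],[-0.002,0.012,0.002,-0.04,-0.032,-0.119,0.8],[-0.003,0.014,0.001,-0.041,-0.037,-0.117,0.8]]'
python3 -m crank '[[0,0,0,0,0,0,0.8]]'
cat > look.py <<'E'
import sys
from k2 import *; from h import *
np.set_printoptions(precision=4,suppress=True)
s=env.sense(); q=np.array(s["joints"]); print(q, s["position"])
W={}
for n in("wrist","top","scene"):
    p=snap(n); W[n]=p; cv2.imwrite(f"pics/{n}{sys.argv[1]}.png",p["image"])
    for l,z in dict(small_jar=.02,upper_edge=.156,rail_middle=.048,carton=.02,tumbler=.02).items():
        for r in env.pinpoint(p,l)[:1]: print(n,l,np.array(r["location"])*[560,420],round(r["p"],2),atz(p,r["location"],z)[:2])
E
python3 look.py 2
```

```text
clock: 7.55
position: [0.5371, -0.0087, 0.1305]
tcp_rot: [-0.115, 2.587, 0.024]
wrist_force: [0.5, 0.2, 0.8]
finger_gap: 0.799
clock: 7.68
position: [0.5372, -0.0088, 0.1301]
tcp_rot: [-0.109, 2.589, 0.025]
wrist_force: [-0.3, 0.1, -0.2]
finger_gap: 0.799
[ 0.4466  0.5647 -0.7654  2.4972  2.2865  0.548  -0.7119] [ 0.5372 -0.0088  0.1301]
wrist small_jar [284.2   188.916] 0.58 [ 0.5861 -0.0016]
wrist upper_edge [279.776 337.806] 0.71 [ 0.5894 -0.0045]
wrist rail_middle [281.12  184.296] 0.59 [ 0.5546 -0.0068]
wrist carton [168.784 192.696] 0.88 [ 0.5992 -0.1096]
wrist tumbler [405.608 190.68 ] 0.94 [0.5772 0.1127]
top small_jar [274.624 187.11 ] 0.81 [0.5832 0.0082]
top upper_edge [275.408 174.3  ] 0.65 [0.5947 0.0029]
top rail_middle [281.792 196.812] 0.95 [ 0.5519 -0.0115]
top carton [317.52 185.01] 0.74 [ 0.5869 -0.111 ]
top tumbler [234.696 189.084] 0.79 [0.5798 0.1196]
scene small_jar [269.192 212.604] 0.67 [0.5785 0.0012]
scene upper_edge [264.824 177.618] 0.79 [0.5912 0.0036]
scene rail_middle [277.816 210.42 ] 0.77 [ 0.5516 -0.0098]
scene carton [293.72  192.612] 0.4 [ 0.5976 -0.1024]
scene tumbler [235.424 230.58 ] 0.84 [0.582  0.1145]
```

View pics/wrist2.png

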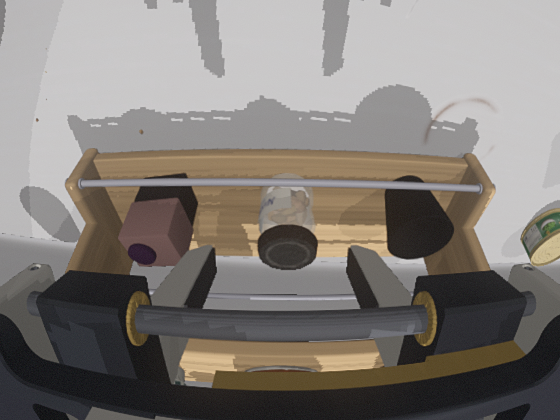

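The view is now turned half round. The lid's centre is at (288,252), the front rail runs from (80,184) to (482,188), and the jar sits between the fingers. I'll work out the lid centre, rail line and approach.

```bash
cat > p2.py <<'E'
from k2 import *; from h import *
np.set_printoptions(precision=4,suppress=True)
p=snap("wrist"); g=lambda u,v,z:atz(p,np.array([u,v])/[560,420],z)
print("lid top",g(288,254,.09),"rail",g(80,184,.048),g(281,184,.048),g(482,188,.048),"upper rail",g(190,296,.193),g(345,297,.193),"base",g(288,180,.02))
s=env.sense(); q=np.array(s["joints"]); pos=np.array(s["position"]); R0=Rt.from_rotvec(s["tcp_rot"]).as_matrix()
print("tool z",R0[:,2],"y",R0[:,1],"heading",np.arctan2(R0[1,2],R0[0,2]),"tilt deg",np.degrees(np.arccos(-R0[2,2])))
E
python3 p2.py
```

```text
lid top [0.5927 0.0038 0.09  ] rail [ 0.5711 -0.1812  0.048 ] [ 0.5597 -0.0045  0.048 ] [0.5447 0.1729 0.048 ] upper rail [ 0.4655 -0.036   0.193 ] [0.4616 0.0045 0.193 ] base [0.5806 0.0033 0.02  ]
tool z [ 0.5274  0.0405 -0.8487] y [-0.0845  0.9964 -0.0049] heading 0.07667657430625417 tilt deg 31.932101909684615
```

```bash
cat >> p2.py <<'E'
J=np.array([.586,.002,.062]); t=J+.019*R0[:,2]; d=R0.T@(t-pos); print("delta tool",d)
tg=[("down",t),("lift",t+[0,0,.042]),("out",t+[-.045,-.003,.045]),("up",t+[-.045,-.003,.16])]
for n,x in tg:
    r=np.r_[R0.T@(x-fj(q)[0]),0,0,0]; o=sim(q,[r/5]*5); q=o[-1][0]; print(n,np.round(R0.T@(x-pos),4),q,[round(k[2],3) for k in o]); pos=x
E
python3 p2.py | tail -5
```

```text
delta tool [-0.0022  0.0051  0.1022]
down [-0.0022  0.0051  0.1022] [ 0.3877  0.8021 -0.7337  2.4168  2.3801  0.7156 -0.7304] [np.float64(0.0), np.float64(0.0), np.float64(0.0), np.float64(0.0), np.float64(0.0)]
lift [-0.0222 -0.0002 -0.0356] [ 0.3888  0.6927 -0.7213  2.4012  2.3076  0.6027 -0.6875] [np.float64(0.0), np.float64(0.0), np.float64(0.0), np.float64(0.0), np.float64(0.0)]
out [ 0.0367  0.0008 -0.0264] [ 0.414   0.6842 -0.7723  2.4987  2.3431  0.6757 -0.7572] [np.float64(0.0), np.float64(0.0), np.float64(0.0), np.float64(0.0), np.float64(0.0)]
up [-0.0608 -0.0006 -0.0976] [ 0.3516  0.3496 -0.5944  2.4061  2.055   0.2675 -0.5031] [np.float64(0.0), np.float64(0.0), np.float64(0.0), np.float64(0.0), np.float64(0.0)]
```

```bash
python3 -m crank '[[-0.0004,0.001,0.017,0,0,0,0.8],[-0.0004,0.001,0.017,0,0,0,0.8],[-0.0004,0.001,0.017,0,0,0,0.8],[-0.0004,0.001,0.017,0,0,0,0.8],[-0.0004,0.001,0.017,0,0,0,0.8],[-0.0002,0,0.017,0,0,0,0.8],[0,0,0,0,0,0,0.8]]'
python3 - <<'E'
from h import *
for n in("wrist","top"):
    p=snap(n); cv2.imwrite(f"pics/{n}3.png",p["image"])
    r=env.pinpoint(p,"small_jar")[:1]; print(n,[(np.array(k["location"])*[560,420],k["p"],atz(p,k["location"],.02)) for k in r])
E
```

```text
clock: 9.55
position: [0.5961, 0.0028, 0.0449]
tcp_rot: [-0.11, 2.583, 0.026]
wrist_force: [-0.1, 0.3, 0.7]
finger_gap: 0.805
wrist [(array([277.312, 218.904]), 0.92, array([0.58820841, 0.00065624, 0.02      ]))]
top [(array([277.312, 183.918]), 0.58, array([5.92065459e-01, 5.71908105e-04, 2.00000000e-02]))]
```

View pics/wrist3.png

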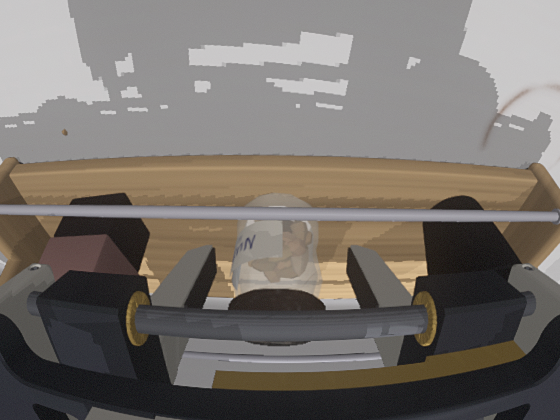

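The jar at (278,260) is centred between the fingers and nothing else is touched. Closing.

```bash
python3 -m crank '[[0,0,0,0,0,0,0.35],[0,0,0,0,0,0,0.35],[0,0,0,0,0,0,0.35],[0,0,0,0,0,0,0.35],[0,0,0,0,0,0,0.35],[0,0,0,0,0,0,0.35]]' 25
```

```text
clock: 10.5
position: [0.596, 0.0025, 0.0463]
tcp_rot: [-0.111, 2.582, 0.024]
wrist_force: [-1.5, -1.3, 6.2]
finger_gap: 0.49
```

```bash
python3 -m crank '[[-0.0055,0,-0.0088,0,0,0,0.35],[-0.0055,0,-0.0088,0,0,0,0.35],[0,0,0,0,0,0,0.35]]'
python3 - <<'E'
from h import *
p=snap("wrist"); a=p["image"]; q=snap("scene"); b=cv2.resize(q["image"][120:280,180:340],(420,420),interpolation=cv2.INTER_CUBIC)
cv2.imwrite("pics/l1.png",cv2.resize(np.hstack([a[:,80:480],b]),None,fx=.95,fy=.95))
E
```

```text
clock: 10.88
position: [0.5963, 0.0029, 0.0681]
tcp_rot: [-0.111, 2.58, 0.024]
wrist_force: [0.5, 1.1, -1.2]
finger_gap: 0.493
```

View pics/l1.png

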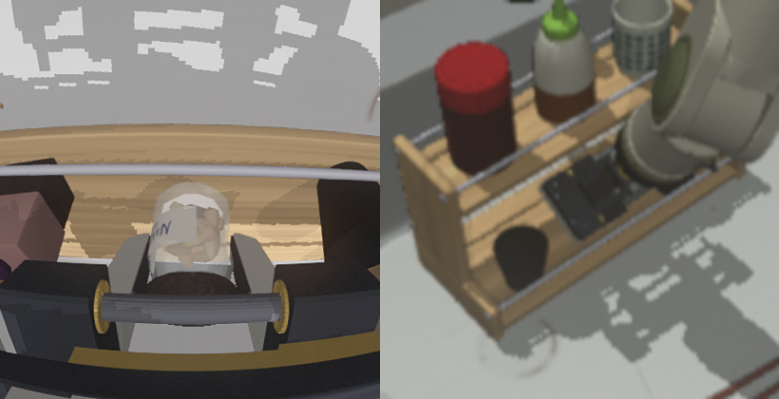

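The jar is held and lifted: the wrist view shows it between the pads at (193,235), and the force is about -1 N. Next I lift past the rail and then draw it out.

```bash
python3 -m crank '[[-0.0053,0,-0.0085,0,0,0,0.35],[-0.0053,0,-0.0085,0,0,0,0.35],[0,0,0,0,0,0,0.35]]'
python3 -m crank '[[0.0092,0.0002,-0.0066,0,0,0,0.35],[0.0092,0.0002,-0.0066,0,0,0,0.35],[0.0092,0.0002,-0.0066,0,0,0,0.35],[0.0092,0.0002,-0.0066,0,0,0,0.35],[0,0,0,0,0,0,0.35]]'
```

```text
clock: 11.35
position: [0.5963, 0.0029, 0.0881]
tcp_rot: [-0.111, 2.58, 0.024]
wrist_force: [-0.3, 0.4, -2.2]
finger_gap: 0.496
clock: 11.98
position: [0.5497, -0.0003, 0.0896]
tcp_rot: [-0.112, 2.583, 0.025]
wrist_force: [0.3, -0.4, -0.7]
finger_gap: 0.494
```

```bash
cat > p3.py <<'E'
from k2 import *; from h import env
np.set_printoptions(precision=4,suppress=True)
s=env.sense(); q=np.array(s["joints"]); pos,R,_=fj(q); print(q,pos,s["position"])
B=np.array([.461,.3765]); hd=np.radians(27.8); h0=np.arctan2(R[1,2],R[0,2])
Rf=rot(2,hd-h0)@R; off=(.019*Rf[:,2])
W=[("up",pos+[-.02,0,.08],R,4),("left",np.array([.50,.15,.19]),R,5),("over",np.r_[B,.19-off[2]]+off,Rf,8),("hover",np.r_[B,.085-off[2]]+off,Rf,4),("down",np.r_[B+off[:2],.0283],Rf,4)]
for n,p1,R1,N in W:
    w=R.T@np.array([0,0,1])*((hd-h0)/N if R1 is Rf and n=="over" else 0)
    M=sum(Rt.from_rotvec(w*k).as_matrix() for k in range(N)); v=np.linalg.solve(M,R.T@(p1-pos))
    r=np.round(np.r_[v,w],4); o=sim(q,[r]*N); q=o[-1][0]; pos,R,_=fj(q)
    print(n,N,r.tolist(),"err",max(k[2] for k in o),pos,q); print("   ",np.array([k[1] for k in o])[::2].round(3).tolist())
E
python3 p3.py
```

```text
[ 0.4132  0.6882 -0.7747  2.5023  2.344   0.6823 -0.7598] [0.5494 0.0003 0.0894] [ 0.5497 -0.0003  0.0896]
up 4 [-0.0063, 0.0003, -0.0196, -0.0, -0.0, -0.0] err 3.29189069933807e-16 [0.5293 0.0002 0.1693] [ 0.4283  0.4462 -0.7378  2.4832  2.2035  0.4321 -0.663 ]
    [[0.544, 0.0, 0.109], [0.534, 0.0, 0.149]]
left 5 [0.0005, 0.0303, -0.0054, -0.0, -0.0, -0.0] err 3.509438654147006e-16 [0.5002 0.1498 0.1901] [ 0.016   0.3933 -0.7528  2.464   1.8014  0.5619 -0.6678]
    [[0.524, 0.03, 0.173], [0.512, 0.09, 0.182], [0.5, 0.15, 0.19]]
over 8 [-0.0034, 0.0291, 0.002, -0.0269, -0.0003, -0.0433] err 2.7755575615628914e-16 [0.4702 0.3812 0.1897] [-0.2938  0.4963 -0.8183  2.2944  1.6834  0.5982 -0.422 ]
    [[0.502, 0.179, 0.19], [0.5, 0.238, 0.19], [0.493, 0.296, 0.19], [0.479, 0.353, 0.19]]
hover 4 [0.0139, 0.0002, 0.0222, -0.0, -0.0, -0.0] err 3.4516795029979285e-16 [0.4698 0.3813 0.085 ] [-0.3306  0.7415 -0.8286  2.3683  2.0214  0.8094 -0.7407]
    [[0.47, 0.381, 0.164], [0.47, 0.381, 0.111]]
down 4 [0.0075, 0.0, 0.012, -0.0, -0.0, -0.0] err 3.0725783223625553e-16 [0.4699 0.381  0.0284] [-0.3469  0.879  -0.8184  2.387   2.146   0.9278 -0.835 ]
    [[0.47, 0.381, 0.071], [0.47, 0.381, 0.043]]
```

```bash
python3 -m crank '[[-0.0063,0.0003,-0.0196,0,0,0,0.35],[-0.0063,0.0003,-0.0196,0,0,0,0.35],[-0.0063,0.0003,-0.0196,0,0,0,0.35],[-0.0063,0.0003,-0.0196,0,0,0,0.35]]'
python3 -m crank '[[0.0005,0.0303,-0.0054,0,0,0,0.35],[0.0005,0.0303,-0.0054,0,0,0,0.35],[0.0005,0.0303,-0.0054,0,0,0,0.35],[0.0005,0.0303,-0.0054,0,0,0,0.35],[0.0005,0.0303,-0.0054,0,0,0,0.35]]'
python3 -m crank '[[-0.0034,0.0291,0.002,-0.0269,-0.0003,-0.0433,0.35],[-0.0034,0.0291,0.002,-0.0269,-0.0003,-0.0433,0.35],[-0.0034,0.0291,0.002,-0.0269,-0.0003,-0.0433,0.35],[-0.0034,0.0291,0.002,-0.0269,-0.0003,-0.0433,0.35],[-0.0034,0.0291,0.002,-0.0269,-0.0003,-0.0433,0.35],[-0.0034,0.0291,0.002,-0.0269,-0.0003,-0.0433,0.35],[-0.0034,0.0291,0.002,-0.0269,-0.0003,-0.0433,0.35],[-0.0034,0.0291,0.002,-0.0269,-0.0003,-0.0433,0.35]]'
cat > p4.py <<'E'
from k2 import *; from h import *
import sys
np.set_printoptions(precision=4,suppress=True)
p=snap("wrist"); cv2.imwrite(f"pics/w{sys.argv[1]}.png",p["image"])
for r in env.pinpoint(p,"basket")[:1]: print("wrist basket",r["p"],atz(p,r["location"],0))
t=snap("top"); cv2.imwrite(f"pics/t{sys.argv[1]}.png",t["image"])
s=env.sense(); q=np.array(s["joints"]); pos=np.array(s["position"]); R=Rt.from_rotvec(s["tcp_rot"]).as_matrix()
print(pos,"grasp",pos-.019*R[:,2],"hd",np.degrees(np.arctan2(R[1,2],R[0,2])),"tilt",np.degrees(np.arccos(-R[2,2])),"y",R[:,1])
B=np.array([.461,.3765]); tg=np.r_[B+.019*R[:2,2],.0283]; print("delta to floor, tool axes",R.T@(tg-pos))
E
python3 p4.py 5
```

```text
clock: 12.48
position: [0.5308, -0.0001, 0.1704]
tcp_rot: [-0.111, 2.582, 0.025]
wrist_force: [-0.0, -0.2, -1.0]
finger_gap: 0.495
clock: 13.1
position: [0.5015, 0.1507, 0.1909]
tcp_rot: [-0.111, 2.582, 0.025]
wrist_force: [0.6, -0.0, -2.0]
finger_gap: 0.499
clock: 14.1
position: [0.4713, 0.3823, 0.1901]
tcp_rot: [-0.637, 2.515, 0.175]
wrist_force: [0.9, -1.3, -0.7]
finger_gap: 0.493
wrist basket 0.87 [0.4579 0.38   0.    ]
[0.471  0.3825 0.1901] grasp [0.4621 0.3778 0.2063] hd 27.89877786348921 tilt 31.95253195522428 y [-0.4747  0.8801 -0.0048]
delta to floor, tool axes [0.087  0.0002 0.1365]
```

View pics/w5.png

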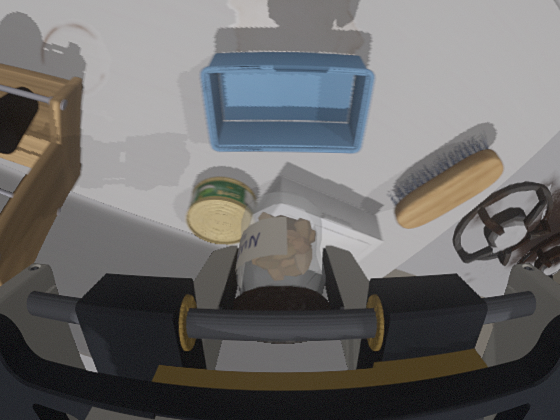

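The basket is square to the jaws: its rim is about (289,100), some 5 mm toward tool +y, and the jar hangs upright. I'll descend part way with a small correction.

```bash
python3 -m crank '[[0.0116,0.0005,0.0182,0,0,0,0.35],[0.0116,0.0005,0.0182,0,0,0,0.35],[0.0116,0.0005,0.0182,0,0,0,0.35],[0.0116,0.0005,0.0182,0,0,0,0.35],[0.0116,0.0005,0.0182,0,0,0,0.35],[0.0116,0.0005,0.0182,0,0,0,0.35],[0,0,0,0,0,0,0.35]]'
python3 p4.py 6
```

```text
clock: 15.12
position: [0.4691, 0.3811, 0.0589]
tcp_rot: [-0.634, 2.518, 0.172]
wrist_force: [1.1, -0.3, -0.6]
finger_gap: 0.491
wrist basket 0.98 [0.4591 0.3807 0.    ]
[0.4697 0.3821 0.0613] grasp [0.4608 0.3775 0.0774] hd 27.665674775689137 tilt 31.97733131316578 y [-0.4724  0.8814 -0.0057]
delta to floor, tool axes [ 0.0177 -0.0008  0.0279]
```

View pics/w6.png

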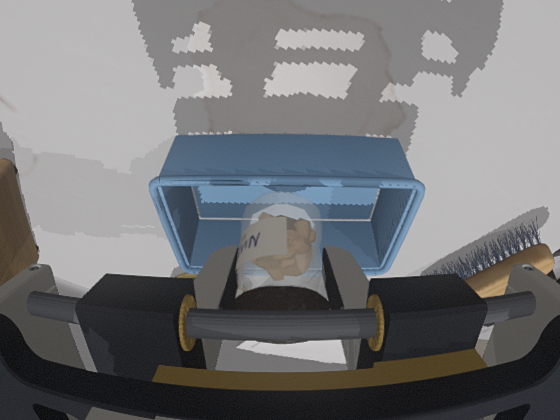

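```bash
python3 -m crank '[[0.0039,0,0.0061,0,0,0,0.35],[0.0039,0,0.0061,0,0,0,0.35],[0.0039,0,0.0061,0,0,0,0.35],[0.0029,0,0.0046,0,0,0,0.35],[0,0,0,0,0,0,0.35]]'
python3 -m crank '[[0.0008,0,0.0013,0,0,0,0.35],[0,0,0,0,0,0,0.35]]'
python3 -m crank '[[0.0008,0,0.0013,0,0,0,0.35],[0,0,0,0,0,0,0.35]]'
```

```text
clock: 15.9
position: [0.469, 0.3819, 0.0327]
tcp_rot: [-0.634, 2.516, 0.174]
wrist_force: [0.8, 1.0, -1.6]
finger_gap: 0.493
clock: 16.15
position: [0.4693, 0.3821, 0.032]
tcp_rot: [-0.634, 2.515, 0.174]
wrist_force: [0.2, 0.3, -1.3]
finger_gap: 0.491
clock: 16.4
position: [0.4693, 0.382, 0.0304]
tcp_rot: [-0.634, 2.515, 0.174]
wrist_force: [0.0, -0.3, -1.4]
finger_gap: 0.493
```

```bash
python3 -m crank '[[0.0008,0,0.0013,0,0,0,0.35],[0,0,0,0,0,0,0.35]]'
python3 -m crank '[[0.0005,0,0.0009,0,0,0,0.35],[0,0,0,0,0,0,0.35]]'
python3 -m crank '[[0.0005,0,0.0009,0,0,0,0.35],[0,0,0,0,0,0,0.35]]'
```

```text
clock: 16.65
position: [0.4694, 0.382, 0.0289]
tcp_rot: [-0.634, 2.515, 0.174]
wrist_force: [0.6, -0.0, -1.3]
finger_gap: 0.494
clock: 16.9
position: [0.4694, 0.3821, 0.0288]
tcp_rot: [-0.635, 2.513, 0.174]
wrist_force: [-3.0, -4.0, 10.4]
finger_gap: 0.494
clock: 17.15
position: [0.4695, 0.3821, 0.0287]
tcp_rot: [-0.635, 2.512, 0.174]
wrist_force: [-7.2, -6.3, 21.4]
finger_gap: 0.49
```

Contact on the floor at z = 0.0288 as predicted. I'll ease off the preload, then release gently.

```bash
python3 -m crank '[[-0.0007,0,-0.0012,0,0,0,0.35],[0,0,0,0,0,0,0.35]]'
python3 -m crank '[[0,0,0,0,0,0,0.55],[0,0,0,0,0,0,0.6],[0,0,0,0,0,0,0.65],[0,0,0,0,0,0,0.65]]'
python3 p4.py 7
```

```text
clock: 17.4
position: [0.4694, 0.3821, 0.0288]
tcp_rot: [-0.634, 2.514, 0.174]
wrist_force: [-2.5, -3.3, 8.5]
finger_gap: 0.494
clock: 17.9
position: [0.4694, 0.382, 0.0281]
tcp_rot: [-0.634, 2.516, 0.174]
wrist_force: [0.3, 0.1, 0.1]
finger_gap: 0.65
wrist basket 0.88 [0.4604 0.3784 0.    ]
[0.4694 0.382  0.0281] grasp [0.4605 0.3773 0.0443] hd 27.698231034145994 tilt 31.94156242541337 y [-0.4727  0.8812 -0.0056]
delta to floor, tool axes [-0.0001 -0.001  -0.0001]
```

View pics/w7.png

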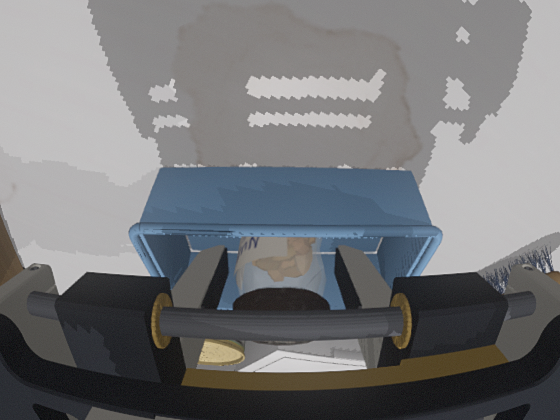

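The jar stands free between the open fingers, (280,265) in the image. Retreating along the tool axis, then up.

```bash
python3 -m crank '[[0,0,0,0,0,0,0.7],[0,0,-0.01,0,0,0,0.7],[0,0,-0.015,0,0,0,0.7],[0,0,-0.02,0,0,0,0.7],[0,0,-0.025,0,0,0,0.7],[0,0,-0.025,0,0,0,0.7],[-0.008,0,-0.025,0,0,0,0.7],[-0.015,0,-0.025,0,0,0,0.7]]'
python3 -m crank '[[-0.02,0,-0.032,0,0,0,0.7],[-0.02,0,-0.032,0,0,0,0.7],[0,0,0,0,0,0,0.7]]'
python3 - <<'E'
from h import *
np.set_printoptions(precision=4,suppress=True)
P=[snap(n) for n in("wrist","scene","top")]
for n,p in zip(("wrist","scene","top"),P):
    for l,z in(("small_jar",.002),("basket",0)):
        for r in env.pinpoint(p,l)[:1]: print(n,l,round(r["p"],2),atz(p,r["location"],z)[:2])
for l,z in(("carton",.02),("tumbler",.02),("bowl",0)):
    for r in env.pinpoint(P[2],l)[:1]: print("top",l,round(r["p"],2),atz(P[2],r["location"],z)[:2])
b=P[1]["image"][100:380,100:460]; b=cv2.resize(b,None,fx=1.5,fy=1.5)
a=P[0]["image"]; a=cv2.resize(a,(480,360)); 
im=np.zeros((780,540,3),np.uint8); im[:360,:480]=a; im[360:]=b; cv2.imwrite("pics/end.png",cv2.resize(im,None,fx=.76,fy=.76))
E
```

```text
clock: 19.05
position: [0.4173, 0.3551, 0.1647]
tcp_rot: [-0.636, 2.515, 0.174]
wrist_force: [0.5, -0.1, -1.1]
finger_gap: 0.701
clock: 19.42
position: [0.4185, 0.3567, 0.2429]
tcp_rot: [-0.632, 2.509, 0.176]
wrist_force: [0.3, -0.0, -0.2]
finger_gap: 0.701
wrist small_jar 0.66 [0.4629 0.377 ]
wrist basket 0.72 [0.4546 0.3762]
scene small_jar 0.8 [0.463  0.3799]
scene basket 0.97 [0.4639 0.382 ]
top small_jar 0.68 [0.4613 0.3846]
top basket 0.93 [0.4624 0.3745]
top carton 0.64 [ 0.5921 -0.1127]
top tumbler 0.81 [0.5716 0.1157]
top bowl 0.86 [ 0.4156 -0.3302]
```

View pics/end.png

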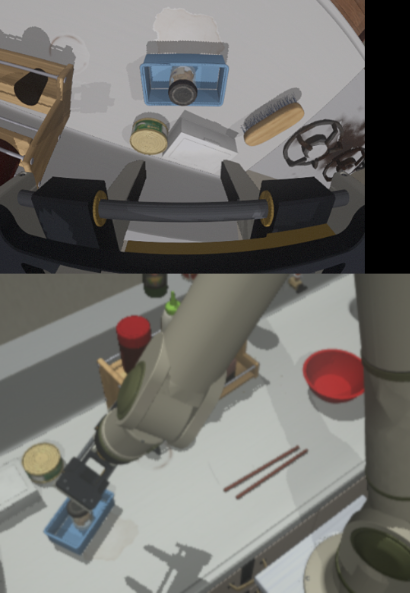

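The jar stands upright in the middle of the basket, at (183,88) in the wrist view. The gripper is clear and the other things look as they were. Handing in.

```bash
python3 -c "
from cell import env; print(env.close_job(), env.sense()['clock'])"
```

```text
the job is handed in; nothing more can be done
the job is handed in; nothing more can be done
```

The small jar is standing upright in the blue basket, and I handed the job in at about 20 s of the 51 s allowed.

**How it went:** I gripped the jar from the front, with the gripper tilted 32° from vertical. I lifted it about 42 mm over the rail, drew it out from under the upper board, lowered it until it touched the basket floor, then let go and backed off. My first try at tilting the gripper ran three joints to the ends of their ranges, so I turned the gripper half round and reached in from another arm posture.

**Last checks:**
- **Jar in basket:** the last wrist picture shows the jar upright and centred. The networks put the jar and basket centres within about 10 mm of each other, and their estimates scatter by up to 10 mm.
- **Forces:** the highest wrist reading was about 23 N, as the jar touched the floor. I eased that to about 9 N before letting go, and it read close to zero after backing off.
- **Other things:** the carton, tumbler and bowl were found at their starting places within that scatter.
- **Not measured:** I did not measure the canister, bottle and cup again at the end. The arm hid part of the rack in the last scene picture; the canister, and what showed of the bottle, looked upright.

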